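# Seat a culture tube in the sloping V-rest stand

## Task

Pick up the stoppered culture tube that lies on the table and lower it gently into the two V-shaped rests of the sloping metal stand, stopper at the high end. It must lie fully down in both Vs, with its round bottom at the end stop (touching it or no more than about a centimetre away). Let go of it and leave it resting there; do not drop it in from above, and leave the lamp, the timer and the petri dish where they are.

Things in the scene. Friction and masses are not known exactly. Their poses are not given: they have to be found in the camera images.
- tube: glass culture tube with brown rubber stopper, 182 mm long, lying loose on the table, about 35 g; can roll if touched. Glass 150 mm long, 16.8 mm diameter; stopper end (last 50 mm) 16 to 17 mm. Origin on the axis at the round bottom; its z axis runs along the tube to the stopper. Gripped across the glass 70 mm from the bottom, the fingers come midway between the rests of the stand.
- vee: two fixed steel V rests with an end stop. Origin: where the centre of the tube's bottom comes when seated and touching the stop, on the seated axis at the stop's face, 58 mm above the table. x runs uphill along the seated axis (10 degrees above level), y level across, z square to both, up out of the Vs. A seated tube's z axis lies along this x. Room for fingers between the rests: x = 35 to 105 mm.
- stand: base of the stand, fixed to the table: steel plate 176 x 74 mm, its top 12 mm above the table, carrying two posts that hold the V rests. Origin on the table under the middle of the plate; x runs along the plate to the high end of the rests, z is up.
- lamp: glass spirit lamp with cap, 69 mm in diameter, 93 mm high, a bystander standing loose on the table; origin at the centre of its underside
- timer: white bench timer, 62 x 64 x 18 mm, a bystander lying loose on the table; origin at the centre of its underside
- petri: petri dish, 90 mm in diameter, 14 mm high, a bystander lying loose on the table; origin at the centre of its underside
- rest_low (a point): point on the seated axis at the middle of the lower V rest, 25 mm uphill of the stop. Both rests: 20 mm long, 90 degree V, 37 mm wide inside at the mouth (44 mm outside), rims 6.5 mm above the seated axis, bottom line 11.9 mm below it. The stop is a plate 26 mm wide, 5 mm thick, its top 5 mm above the seated axis.
- rest_high (a point): point on the seated axis at the middle of the higher V rest, 115 mm uphill of the stop; the rest is like the lower one

How it is judged (in metres and radians):
At the end, for the whole second after the job is handed in: The tube lies at rest, released, in both V rests with its stopper at the high end: its axis within 0.04 rad of the rests' axis, its bottom within 3 mm of the seated axis sideways and in height, and no more than 15 mm from the end stop (x of tube in the frame of vee between -0.003 and 0.015 m and y of tube in the frame of vee between -0.003 and 0.003 m and z of tube in the frame of vee between -0.003 and 0.003 m and angle between the z axis of tube and the x axis of vee, either way round below 0.04 rad and linear speed of tube below 0.02 m/s and contact force between the fingers and tube below 0.05 N); the robot touches nothing.
It fails at once if the tube is dropped (it moves faster than 0.6 m/s, a fall of about 18 mm, with no finger touching it) (linear speed of tube above 0.6 m/s and contact force between the fingers and tube below 0.01 N).
It fails at once if the lamp, the timer or the petri dish is moved by more than 20 mm (distance of any of lamp, timer, petri from where it was at the start of the episode above 0.02 m).
It also fails if it takes over 42 s, if anything falls off the work surface, if the arm or the gripper's body presses on something with over 40 N, if the wrist force passes 120 N, or if a joint passes its speed limit or range.

## Robot

A 6-joint arm with a two-finger parallel gripper is mounted at the origin on a cart in front of the work surface, level with it; the furniture and walls round the work are solid. World frame = base frame: x ahead of the robot, y to its left, z up, the work surface at z = 0. Lengths are in mm, angles in rad, forces in N, time in s.
With the tool pointing down it reaches from about 325 to 850 mm from the base axis. Payload 4.4 kg.
Tool frame: the origin (TCP) lies at the centre of the arm's flange, where the gripper is bolted on; the fingertips stand 199 mm ahead of it and the grasp point (between the pads) lies 180 mm ahead of it (bot.tips_ahead is the distance from the TCP to the fingertips, in mm); z points along the fingers, y is the line along which they close (so a half turn about z gives the same grasp; the last joint's range is limited). The gripper opens to 94 mm and grips with 3 to 60 N. Pads are 16 mm wide; open, the fingers measure 119 mm over their backs; the gripper's body (75 mm by 177 mm) begins 78 mm behind the grasp point.
Start: joints at [-1.341, 0.207, 1.542, -0, 1.393, -0.15], TCP at [213.161, -534.033, 404.647] pointing down, gripper open.
Joint ranges: [-2.73, 2.73], [-0.86, 2.22], [0.23, 2.46], [-1.11, 4.25], [0.08, 2.63], [-2.82, 2.82]. Speed limits (rad/s): [2.79, 2.79, 3.14, 3.14, 3.14, 3.14].

## Interface

Orientations are given as a rotation vector (axis times angle).
In Python, from cell import telemetry, imaging, job, models, bot gives the robot as it stands.
- The arm moves only by the tool carry_out, never from a script. Its argument "steps" is one flat list of numbers, 7 for each row, row after row: the closure, from -1 (fully open) to 1 (shut), then the shift along the tool's x, y, z in cm, then the turn, a rotation vector about the tool's x, y, z in degrees. In form: [gripper, x, y, z, wx, wy, wz, gripper, x, y, z, wx, wy, wz, ...]. A call has 1 to 12 rows; each row shifts and turns the commanded pose from where the row before left it, along the tool's axes as they then stand; what a row does not reach is not made up. A row lasts 1/10 s, in which the tool goes at most 50 mm and 8.59 degrees, less where a joint would pass 70% of its speed; a pose out of reach is approached as far as the arm can. A call with a gripper value outside its range is refused whole. The fingers move at their own pace and stop on an object; the grip force is fixed at half the most. Time passes only in rows, so rows that do not move let the fingers close. It gives the time, the measured TCP pose, the force, the opening and the grip force at its end, in the units of the state.
- telemetry.observe(): the state, without advancing time (a new reading comes with each control period).
- imaging.capture(name): name is "scene" or "top"; returns the picture (384x512x3 uint8, blue, green, red); there is no depth.
- imaging.camera_params(name): a dict with "fx", "fy", "cx", "cy" (pixels), "distortion" ([k1, k2, p1, p2, k3] as OpenCV has them; the pictures are not rectified), "pose" (4x4, takes a point from camera to world coordinates). Camera axes: x right, y down, z forward; pixel columns grow to the right and rows downward; lengths in mm; the calibration is good to about 2 mm. A picture is of the moment at which its call begins. camera_params takes no time and is no camera call.
- job.finish_job(): hands the job in; it is judged then, once.
Trained networks look in the newest picture that a camera, given by its name, has taken for a name from the list of things; names that differ only in an ending like _2 or _b are one class to them, and where a whole thing is asked for, a point or a joint stands for the part that bears it (a point fixed in the world has none). Each returns a list of dicts, best first, with "score" (0 to 1); they miss things now and then, are a little off and sometimes report something else, mostly with a low value. They report only what shows in the picture. A call takes as long as a camera call.
- models.spot_in(camera, query): "location" ([column, row] in pixels, amid what is visible of it).
- models.trace(camera, query): "mask" (384x512 bool, what is visible of it) and "location" ([column, row] in pixels, amid what is visible of it).
The state is a dict: "clock": time; "joint_pos": joint angles; "joint_vel": joint speeds; "tau": joint torques, N m; "tcp_pos": TCP position; "orientation": TCP orientation; "force": force on the tool from outside, world axes, zero at the start; "moment": the same for the moment, N m; "gripper_width": opening from 0.0 (shut) to 1.0 (fully open); "grasp_force": force on a finger pad.
Only numpy, scipy, OpenCV 4.12 (cv2) and the standard library are available. Lean on these libraries where they do the work, as an engineer would, in place of code of your own. Each camera call takes 0.05 s, during which the arm holds its last target. There are 200 camera calls.

## Working session

There is one attempt and no reset: what is moved stays moved. The work goes in short steps, Python scripts to look and compute and a tool call to move; the robot and the scene stay as the last step left them, time stands still between calls to the robot, and variables do not carry over. Pictures are saved under pics/ and viewed, at most 10 in all, crops included, and the job is handed in when it is done.

Besides the shell and the picture viewer there is one more tool, called by a JSON object that holds its "api" and its "payload", one argument or row to a line. carry_out: Moves the arm, as the interface text tells. Its arguments: {"type":"object","properties":{"steps":{"type":"array"}},"required":["steps"]}

```bash
mkdir -p pics; ls; python3 - <<'E'
from cell import telemetry, imaging, models, bot
import cv2, numpy as np
ims=[]
for c in ("scene","top"):
    im=imaging.capture(c); ims.append(im)
    p=imaging.camera_params(c); print(c,p["fx"],p["cx"],p["cy"],p["distortion"],np.round(p["pose"],3).tolist())
    for q in ("tube","vee","stand","lamp","timer","petri","rest_low","rest_high"):
        print(c,q,[(round(d["score"],2),np.round(d["location"],1).tolist()) for d in models.spot_in(c,q)[:2]])
cv2.imwrite("pics/a_scene.png",ims[0]); cv2.imwrite("pics/a_top.png",ims[1])
s=telemetry.observe(); print(s["clock"],s["tcp_pos"],s["orientation"])
E
```

```text
pics
scene 378.1920557661206 258.7790189899889 187.47299867096442 [-0.10493465  0.          0.          0.          0.        ] [[-0.786, -0.427, 0.447, -33.374], [-0.618, 0.558, -0.553, 838.952], [-0.013, -0.711, -0.703, 945.077], [0.0, 0.0, 0.0, 1.0]]
scene tube [(0.5, [304.0, 171.8])]
scene vee []
scene stand [(0.81, [239.8, 221.7])]
scene lamp [(0.84, [255.5, 151.9]), (0.44, [237.4, 223.6])]
scene timer [(0.64, [234.1, 169.6]), (0.16, [256.4, 150.3])]
scene petri [(0.62, [228.1, 287.1])]
scene rest_low [(0.51, [251.1, 211.6])]
scene rest_high [(0.59, [247.6, 215.3])]
top 435.9163034748744 251.44594619844568 192.55100967973158 [0.0217695 0.        0.        0.        0.       ] [[-0.001, -0.987, 0.163, 311.608], [-1.0, -0.001, -0.014, 167.358], [0.014, -0.163, -0.987, 1306.637], [0.0, 0.0, 0.0, 1.0]]
top tube [(0.62, [319.0, 212.4])]
top vee [(0.71, [224.6, 200.9])]
top stand [(0.84, [213.7, 201.4])]
top lamp []
top timer [(0.62, [273.7, 140.2])]
top petri [(0.62, [150.1, 234.2])]
top rest_low [(0.77, [226.0, 197.8])]
top rest_high [(0.73, [225.1, 199.0])]
0.9 [ 213.16849478 -534.02915644  404.67253476] [3.08507147e+00 5.92979864e-01 1.37208140e-05]
```

```bash
python3 - <<'E'
import cv2, numpy as np
a=cv2.imread("pics/a_scene.png")[100:320,170:390]; b=cv2.imread("pics/a_top.png")[100:280,120:380]
cv2.imwrite("pics/b_scene.png",cv2.resize(a,(600,600),interpolation=cv2.INTER_CUBIC)); cv2.imwrite("pics/b_top.png",cv2.resize(b,(780,540),interpolation=cv2.INTER_CUBIC))
E
```

```text
(no output)
```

View pics/b_scene.png

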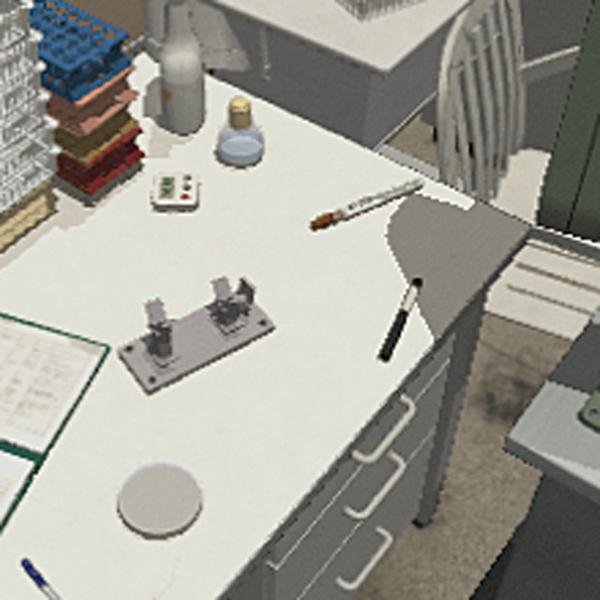

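View pics/b_top.png

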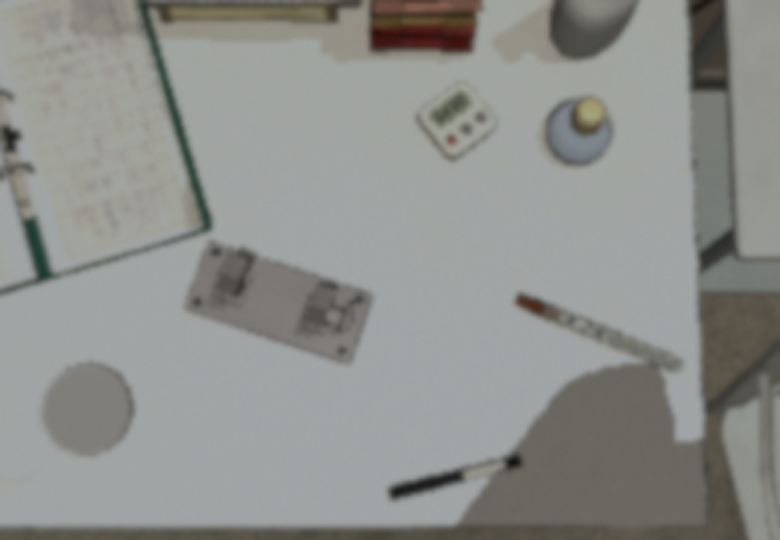

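The stand lies at crop (280,300) in the top view, with the stop at its right (−y) end. The tube is at (600,330) with its stopper to the left, so it already points the right way. Next I fit the poses from both views.

```bash
cat > h.py <<'E'
import cv2, numpy as np
from cell import imaging
P={c:imaging.camera_params(c) for c in("scene","top")}
def K(c): p=P[c]; return np.array([[p["fx"],0,p["cx"]],[0,p["fy"],p["cy"]],[0,0,1.]]),np.array(p["distortion"])
def proj(c,X):
    T=np.linalg.inv(P[c]["pose"]); k,d=K(c)
    return cv2.projectPoints(np.array(X,float).reshape(-1,1,3),cv2.Rodrigues(T[:3,:3])[0],T[:3,3],k,d)[0].reshape(-1,2)
def ray(c,uv):
    k,d=K(c); n=cv2.undistortPoints(np.array(uv,float).reshape(-1,1,2),k,d).reshape(-1,2)
    T=np.array(P[c]["pose"]); return T[:3,3],np.c_[n,np.ones(len(n))]@T[:3,:3].T
def plane(c,uv,z):
    o,r=ray(c,uv); return o+r*((z-o[2])/r[:,2])[:,None]
def tri(ua,ub):
    (o1,r1),(o2,r2)=ray("scene",ua),ray("top",ub); out=[]
    for a,b in zip(r1,r2):
        s=np.linalg.lstsq(np.c_[a,-b],o2-o1,rcond=None)[0]; p,q=o1+a*s[0],o2+b*s[1]; out.append(np.r_[(p+q)/2,np.linalg.norm(p-q)])
    return np.array(out)
def frame(o,yaw,pitch=0):
    c,s=np.cos(yaw),np.sin(yaw); R=np.array([[c,-s,0],[s,c,0],[0,0,1]])
    a,b=np.cos(pitch),np.sin(pitch); R=R@np.array([[a,0,-b],[0,1,0],[b,0,a]])
    return lambda X:np.array(X,float)@R.T+np.array(o,float)
E
python3 - <<'E'
from h import *
from cell import models
from scipy.optimize import least_squares
for c in("scene","top"):
    imaging.capture(c)
    for q,z in(("stand",12),("tube",8.4)):
        m=models.trace(c,q)
        if not m: print(c,q,"none");continue
        m=m[0]["mask"]; v,u=np.nonzero(m); X=plane(c,np.c_[u,v],z)[:,:2].astype(np.float32)
        r=cv2.minAreaRect(X); print(c,q,m.sum(),np.round(r[0],1),np.round(r[1],1),round(r[2],1))
        if q=="tube":
            e=X-X.mean(0); d=np.linalg.svd(e,full_matrices=False)[2][0]; t=e@d; print(np.round(X.mean(0)+d*t.min(),1),np.round(X.mean(0)+d*t.max(),1),np.round(np.degrees(np.arctan2(d[1],d[0])),1))
tc=np.array([[210,241],[373,293],[350,363],[186,308]])/3+[120,100]
print("top corners z12",np.round(plane("top",tc,12),1).tolist())
sc=np.array([[119,351],[149,391],[274,325]])/2.727+[170,100]
print("scene corners z12",np.round(plane("scene",sc,12),1).tolist())
E
```

```text
scene stand 1161 [519.3 256.9] [188.3 119.4] 70.6
scene tube 177 [472.8 -57.2] [178.7  22.5] 66.2
[ 438.5 -139.8] [507.2  25.3] 67.4
top stand 1412 [502.  265.9] [174.8  73.4] 71.4
top tube none
top corners z12 [[562.5, 333.9, 12.0], [509.7, 169.9, 12.0], [439.5, 192.7, 12.0], [494.5, 356.3, 12.0]]
scene corners z12 [[559.5, 337.8, 12.0], [493.1, 359.6, 12.0], [440.5, 195.9, 12.0]]
```

```bash
python3 - <<'E'
from h import *
yaw=np.radians(71.8); C=np.array([502,265,0]); d=np.array([np.cos(yaw),np.sin(yaw),0])
S=frame(C,yaw); V=frame(C-d*69+[0,0,58],yaw,np.radians(10))
plate=S([[88,37,12],[88,-37,12],[-88,-37,12],[-88,37,12]])
segs=[]
for x0 in(15,105):
    for x in(x0,x0+20): segs.append(V([[x,18.5,6.5],[x,0,-11.9],[x,-18.5,6.5]]))
segs.append(V([[0,13,5],[0,-13,5],[0,-13,-12],[0,13,-12],[0,13,5]]))
ims=[]
for c,(u0,v0,w,h) in(("scene",(208,195,68,56)),("top",(178,174,72,56))):
    for k in (0,1):
        im=cv2.imread(f"pics/a_{c}.png")[v0:v0+h,u0:u0+w]; s=5.5; im=cv2.resize(im,(396,300),interpolation=cv2.INTER_CUBIC)
        if c=="top": im=cv2.convertScaleAbs(im,alpha=1.4)
        f=np.array([396/w,300/h])
        if k:
            for g,col in[(np.r_[plate,plate[:1]],(0,255,0))]+[(g,(0,0,255)) for g in segs[:-1]]+[(segs[-1],(255,0,0))]:
                cv2.polylines(im,[np.int32(((proj(c,g)-[u0,v0]+.5)*f).round())],False,col,1)
        ims.append(im)
cv2.imwrite("pics/c.png",np.vstack([np.hstack(ims[:2]),np.hstack(ims[2:])]))
tt=np.array([[517,298],[681,365]])/3+[120,100]; ts=np.array([[311,226],[423,184]])/2.727+[170,100]
print(plane("top",tt,8.4).round(1),plane("scene",ts,8.4).round(1),tri(ts,tt).round(1))
E
```

```text
[[ 505.3   25.3    8.4]
 [ 437.9 -137.3    8.4]] [[ 506.1   28.2    8.4]
 [ 432.5 -132.2    8.4]] [[ 506.6   25.5    5.8    2.1]
 [ 437.5 -139.7    0.6    2.6]]
```

View pics/c.png

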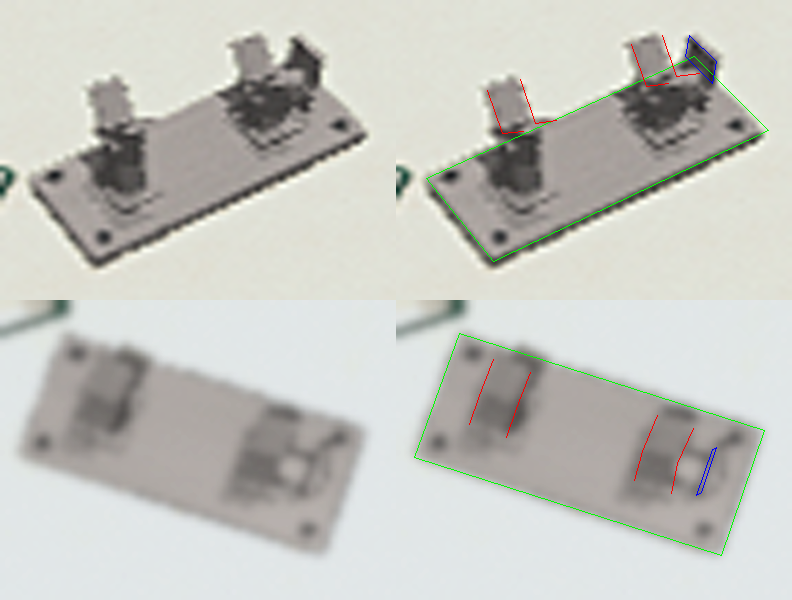

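The model overlay agrees with the stand to within about 1 px in both views. The tube's bottom is near (437.5,−141) at yaw 67.4°, so the grasp point is (464,−77). Next I plan the approach.

```bash
cat > plan.py <<'E'
from h import *
from cell import telemetry
from scipy.spatial.transform import Rotation as Ro
def Rt(yaw,pitch=0):  # tool x along axis (uphill), z down
    y,p=np.radians([yaw,pitch]); x=np.array([np.cos(y)*np.cos(p),np.sin(y)*np.cos(p),np.sin(p)])
    yy=np.cross([0,0,-1],[np.cos(y),np.sin(y),0]); return np.c_[x,yy,np.cross(x,yy)]
def plan(pos,R,n,g=-1,start=None):
    s=telemetry.observe(); p0,R0=(np.array(s["tcp_pos"]),Ro.from_rotvec(s["orientation"])) if start is None else (start[0],Ro.from_matrix(start[1]))
    w=(R0.inv()*Ro.from_matrix(R)).as_rotvec(); dp=(np.array(pos)-p0)/n; out=[]
    for i in range(n):
        Ri=R0*Ro.from_rotvec(w*i/n); out.append([g]+(Ri.inv().apply(dp)/10).round(2).tolist()+np.degrees(w/n).round(2).tolist())
    print(str([x for r in out for x in r]).replace(" ",""),"len",len(out))
E
python3 - <<'E'
from plan import *
R=Rt(67.4); p=np.array([464.4,-76.6,300.])
s=telemetry.observe(); print(s["clock"])
plan(p,R,12)
E
```

```text
1.2
[-1,3.36,-2.76,0.87,0.0,-0.0,-3.8,-1,3.53,-2.54,0.87,0.0,-0.0,-3.8,-1,3.69,-2.3,0.87,0.0,-0.0,-3.8,-1,3.84,-2.05,0.87,0.0,-0.0,-3.8,-1,3.97,-1.79,0.87,0.0,-0.0,-3.8,-1,4.08,-1.52,0.87,0.0,-0.0,-3.8,-1,4.17,-1.25,0.87,0.0,-0.0,-3.8,-1,4.24,-0.97,0.87,0.0,-0.0,-3.8,-1,4.3,-0.68,0.87,0.0,-0.0,-3.8,-1,4.33,-0.4,0.87,0.0,-0.0,-3.8,-1,4.35,-0.11,0.87,0.0,-0.0,-3.8,-1,4.35,0.18,0.87,0.0,-0.0,-3.8] len 12
```

{"api": "carry_out", "payload": {
  "steps": [-1,3.36,-2.76,0.87,0,0,-3.8,-1,3.53,-2.54,0.87,0,0,-3.8,-1,3.69,-2.3,0.87,0,0,-3.8,-1,3.84,-2.05,0.87,0,0,-3.8,-1,3.97,-1.79,0.87,0,0,-3.8,-1,4.08,-1.52,0.87,0,0,-3.8,-1,4.17,-1.25,0.87,0,0,-3.8,-1,4.24,-0.97,0.87,0,0,-3.8,-1,4.3,-0.68,0.87,0,0,-3.8,-1,4.33,-0.4,0.87,0,0,-3.8,-1,4.35,-0.11,0.87,0,0,-3.8,-1,4.35,0.18,0.87,0,0,-3.8]
}}

```text
clock: 2.4
tcp_pos: [465.2, -74.6, 300.3]
orientation: [2.611, 1.745, 0.001]
force: [1.1, -0.3, 0.5]
gripper_width: 1.0
grasp_force: 0.0
```

```bash
python3 - <<'E'
from plan import *
R=Rt(67.4); a=imaging.capture("scene");b=imaging.capture("top")
s=telemetry.observe(); print(s["clock"],s["tcp_pos"])
plan([464.4,-76.6,202],R,3)
a=cv2.resize(a[60:240,210:370],None,fx=2.5,fy=2.5);b=cv2.resize(b[120:300,220:380],None,fx=2.5,fy=2.5)
cv2.imwrite("pics/d.png",np.hstack([a,b]))
E
```

```text
2.5 [465.43353625 -72.36495443 299.32838892]
[-1,-0.15,0.03,3.24,-0.03,-0.03,0.13,-1,-0.15,0.03,3.24,-0.03,-0.03,0.13,-1,-0.15,0.02,3.24,-0.03,-0.03,0.13] len 3
```

View pics/d.png

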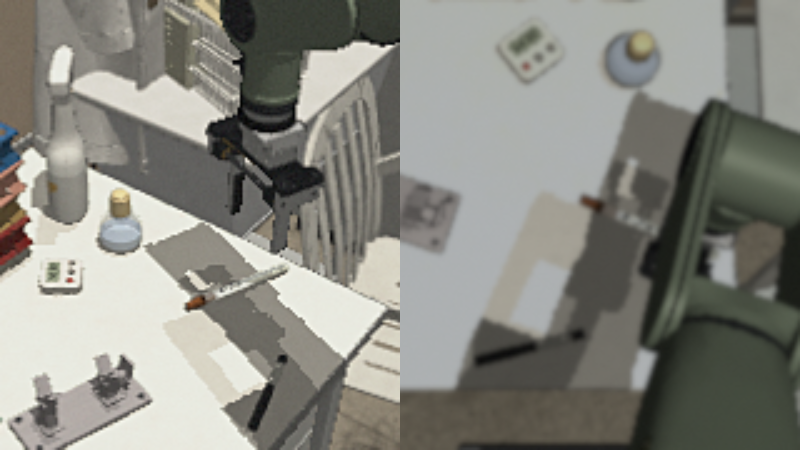

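The fingers straddle the tube in the scene view. Descending now, with a pause just short of the table.

{"api": "carry_out", "payload": {
  "steps": [-1,0,0,3,0,0,0,-1,0,0,3,0,0,0,-1,0,0,2,0,0,0,-1,0,0,0.8,0,0,0,-1,0,0,0,0,0,0,-1,0,0,0,0,0,0]
}}

```text
clock: 3.1
tcp_pos: [465.0, -77.0, 213.2]
orientation: [2.614, 1.74, 0.001]
force: [0.6, 0.0, -0.2]
gripper_width: 0.996
grasp_force: 0.0
```

```bash
python3 - <<'E'
from plan import *
s=telemetry.observe(); print(s["clock"],s["tcp_pos"],Ro.from_rotvec(s["orientation"]).as_matrix().round(4).tolist())
plan([464.4,-76.6,201.5],Rt(67.4),1)
E
```

```text
3.1 [464.9994536  -76.95308296 213.15403288] [[0.3856, 0.9227, 0.0015], [0.9227, -0.3856, -0.0006], [0.0, 0.0016, -1.0]]
[-1,0.01,-0.07,1.17,0.09,-0.0,-0.08] len 1
```

{"api": "carry_out", "payload": {
  "steps": [-1,0,0,0.6,0,0,0,-1,0,0,0.5,0,0,0,-1,0,0,0,0,0,0,0.0,0,0,0,0,0,0,0.4,0,0,0,0,0,0,0.6,0,0,0,0,0,0,0.8,0,0,0,0,0,0,1,0,0,0,0,0,0,1,0,0,0,0,0,0,1,0,0,0,0,0,0]
}}

```text
clock: 4.1
tcp_pos: [464.5, -76.3, 201.3]
orientation: [-2.614, -1.742, -0.0]
force: [0.0, 0.3, -0.2]
gripper_width: 0.437
grasp_force: 0.0
```

{"api": "carry_out", "payload": {
  "steps": [1,0,0,0,0,0,0,1,0,0,0,0,0,0,1,0,0,0,0,0,0,1,0,0,0,0,0,0,1,0,0,0,0,0,0,1,0,0,0,0,0,0]
}}

```text
clock: 4.7
tcp_pos: [464.5, -76.3, 201.2]
orientation: [-2.614, -1.742, 0.0]
force: [0.7, 0.1, -0.0]
gripper_width: 0.165
grasp_force: 30.0
```

Tube gripped. I'll lift it and go to a hover 60 mm above the rests, tilted.

```bash
cat >> plan.py <<'E'
O=np.array([480.5,199.5,58.]); A=193.
def tgt(b,up,O=O,yaw=71.8,s=70,pitch=10):
    R=Rt(yaw,pitch); return O+R[:,0]*(b+s)-R[:,2]*(A+up),R
E
python3 - <<'E'
from plan import *
p,R=tgt(8,60); print(p)
plan(p,R,12,1,(np.array([464.5,-76.3,331.2]),Rt(67.4)))
E
```

```text
[490.77020172 230.73699599 320.70091937]
[1,2.45,-0.78,0.09,0.03,0.83,-0.37,1,2.45,-0.77,0.12,0.03,0.83,-0.37,1,2.45,-0.75,0.16,0.03,0.83,-0.37,1,2.45,-0.73,0.2,0.03,0.83,-0.37,1,2.46,-0.72,0.23,0.03,0.83,-0.37,1,2.46,-0.7,0.27,0.03,0.83,-0.37,1,2.46,-0.69,0.3,0.03,0.83,-0.37,1,2.46,-0.67,0.34,0.03,0.83,-0.37,1,2.46,-0.65,0.38,0.03,0.83,-0.37,1,2.45,-0.64,0.41,0.03,0.83,-0.37,1,2.45,-0.62,0.45,0.03,0.83,-0.37,1,2.45,-0.61,0.48,0.03,0.83,-0.37] len 12
```

{"api": "carry_out", "payload": {
  "steps": [1,0,0,-1,0,0,0,1,0,0,-2,0,0,0,1,0,0,-3,0,0,0,1,0,0,-3,0,0,0,1,0,0,-2.5,0,0,0,1,0,0,-1.5,0,0,0,1,0,0,0,0,0,0]
}}

```text
clock: 5.4
tcp_pos: [465.5, -76.7, 334.6]
orientation: [2.61, 1.739, 0.006]
force: [0.3, -0.4, -0.4]
gripper_width: 0.17
grasp_force: 30.0
```

{"api": "carry_out", "payload": {
  "steps": [1,2.45,-0.78,0.09,0,0.83,-0.37,1,2.45,-0.77,0.12,0,0.83,-0.37,1,2.45,-0.75,0.16,0,0.83,-0.37,1,2.45,-0.73,0.2,0,0.83,-0.37,1,2.45,-0.72,0.23,0,0.83,-0.37,1,2.45,-0.7,0.27,0,0.83,-0.37,1,2.45,-0.69,0.3,0,0.83,-0.37,1,2.45,-0.67,0.34,0,0.83,-0.37,1,2.45,-0.65,0.38,0,0.83,-0.37,1,2.45,-0.64,0.41,0,0.83,-0.37,1,2.45,-0.62,0.45,0,0.83,-0.37,1,2.45,-0.61,0.48,0,0.83,-0.37]
}}

```text
clock: 6.6
tcp_pos: [490.2, 231.2, 319.1]
orientation: [-2.459, -1.781, -0.218]
force: [0.5, -0.1, -0.4]
gripper_width: 0.173
grasp_force: 30.0
```

{"api": "carry_out", "payload": {
  "steps": [1,0,0,0,0,0,0,1,0,0,0,0,0,0,1,0,0,0,0,0,0]
}}

```text
clock: 6.9
tcp_pos: [490.5, 229.5, 319.7]
orientation: [-2.461, -1.781, -0.218]
force: [0.1, -0.6, 1.2]
gripper_width: 0.168
grasp_force: 30.0
```

```bash
python3 - <<'E'
from plan import *
a=imaging.capture("scene");b=imaging.capture("top")
cv2.imwrite("pics/e_scene.png",a);cv2.imwrite("pics/e_top.png",b)
s=telemetry.observe(); p=np.array(s["tcp_pos"]); R=Ro.from_rotvec(s["orientation"]).as_matrix()
print(s["clock"],p.round(1),np.degrees(np.arctan2(R[1,0],R[0,0])),np.degrees(np.arcsin(R[2,0])),s["gripper_width"],s["grasp_force"])
g=p+R[:,2]*A
print("pred bottom/stopper",(g-70*R[:,0]).round(1),(g+112*R[:,0]).round(1))
o=[]
for c,im in(("scene",a),("top",b)):
    q=proj(c,np.array([g-70*R[:,0],g+112*R[:,0]])); print(c,q.round(1).tolist())
    u0,v0=np.int32(q.mean(0)-[40,60 if c=="scene" else 60]); print(u0,v0)
    crop=cv2.resize(im[v0:v0+120,u0:u0+80],(400,600),interpolation=cv2.INTER_CUBIC); o.append(crop)
cv2.imwrite("pics/e.png",np.hstack(o))
E
```

```text
7.0 [490.8 229.4 320.1] 71.77175869418771 9.91229715888262 0.1674011903996873 29.999861419200897
pred bottom/stopper [480.8 195.  117.9] [536.9 365.3 149.3]
scene [[260.5, 190.6], [208.1, 207.9]]
194 139
top [[235.1, 202.2], [171.7, 180.0]]
163 131
```

View pics/e.png

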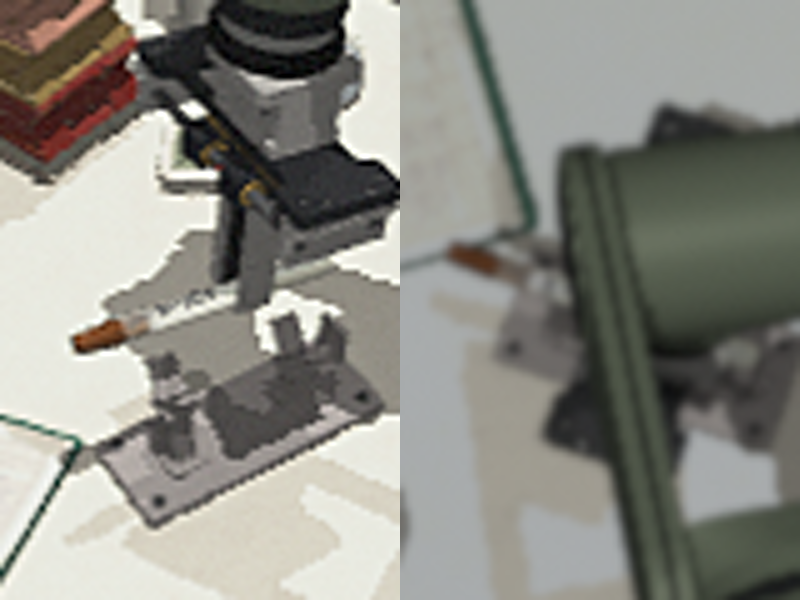

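The stopper tip is at px (208.2,208.0) in scene and (172.6,181) in top, about 1 px or less from the prediction. So the grasp is 70 mm from the bottom and the tilt is right. Lowering most of the way.

{"api": "carry_out", "payload": {
  "steps": [1,0,0,1.5,0,0,0,1,0,0,1.5,0,0,0,1,0,0,1,0,0,0,1,0,0,0.5,0,0,0,1,0,0,0,0,0,0,1,0,0,0,0,0,0,1,0,0,0,0,0,0]
}}

```text
clock: 7.7
tcp_pos: [493.9, 237.6, 276.7]
orientation: [-2.46, -1.782, -0.222]
force: [0.2, -0.6, 0.1]
gripper_width: 0.169
grasp_force: 30.0
```

```bash
python3 - <<'E'
from plan import *
a=imaging.capture("scene"); cv2.imwrite("pics/f_scene.png",a)
s=telemetry.observe(); p=np.array(s["tcp_pos"]); R=Ro.from_rotvec(s["orientation"]).as_matrix()
g=p+R[:,2]*A; Rv=Rt(71.8,10); V=np.c_[Rv[:,0],-Rv[:,1],-Rv[:,2]]
print(s["clock"],"bottom in vee",((g-70*R[:,0]-O)@V).round(1),"stopper",((g+112*R[:,0]-O)@V).round(1),s["force"])
q=proj("scene",np.array([g-70*R[:,0],g+112*R[:,0]])); print(q.round(1))
u0,v0=198,180
o=[]
for k in(0,1):
    im=cv2.resize(a[v0:v0+75,u0:u0+80],(400,375),interpolation=cv2.INTER_CUBIC)
    if k:
        for gg in [O+np.array(t)@V.T for t in ([[105,-18.5,6.5],[105,0,-11.9],[105,18.5,6.5]],[[125,-18.5,6.5],[125,0,-11.9],[125,18.5,6.5]],[[15,-18.5,6.5],[15,0,-11.9],[15,18.5,6.5]],[[35,-18.5,6.5],[35,0,-11.9],[35,18.5,6.5]],[[0,13,5],[0,-13,5],[0,-13,-12],[0,13,-12],[0,13,5]])]+[np.array([g-70*R[:,0],g+112*R[:,0]])]:
            cv2.polylines(im,[np.int32((proj("scene",gg)-[u0,v0]+.5)*5)],False,(0,0,255),1)
    o.append(im)
cv2.imwrite("pics/f.png",np.hstack(o))
E
```

```text
7.75 bottom in vee [ 7.8 -2.3 15.4] stopper [189.8  -2.2  15.4] [-0.43194043 -0.86634778 -1.13757261]
[[258.1 201.3]
 [206.9 219.1]]
```

View pics/f.png

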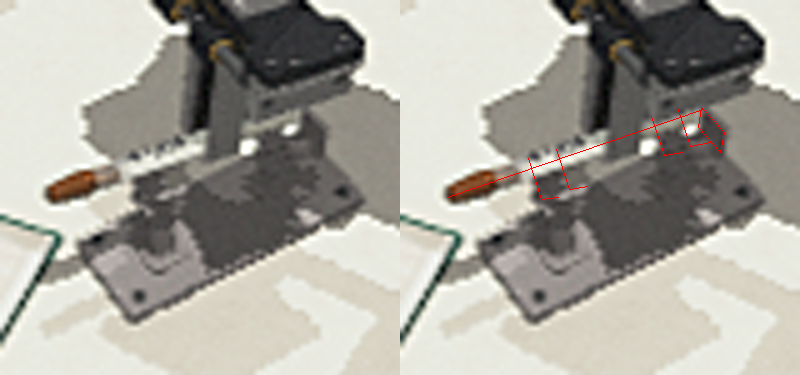

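{"api": "carry_out", "payload": {
  "steps": [1,0,-0.2,0.4,0,0,0,1,0,0,0.3,0,0,0,1,0,0,0.3,0,0,0,1,0,0,0,0,0,0,1,0,0,0,0,0,0]
}}

```text
clock: 8.25
tcp_pos: [492.2, 239.8, 266.0]
orientation: [-2.46, -1.781, -0.22]
force: [0.8, -0.4, -0.2]
gripper_width: 0.172
grasp_force: 30.0
```

{"api": "carry_out", "payload": {
  "steps": [1,0,0,0.2,0,0,0,1,0,0,0,0,0,0,1,0,0,0,0,0,0]
}}

```text
clock: 8.55
tcp_pos: [492.4, 240.1, 264.2]
orientation: [-2.46, -1.781, -0.22]
force: [0.6, 0.3, -1.2]
gripper_width: 0.169
grasp_force: 30.0
```

{"api": "carry_out", "payload": {
  "steps": [1,0,0,0.1,0,0,0,1,0,0,0,0,0,0,1,0,0,0,0,0,0]
}}

```text
clock: 8.85
tcp_pos: [492.4, 240.3, 263.2]
orientation: [-2.46, -1.781, -0.22]
force: [0.7, 0.5, -0.4]
gripper_width: 0.174
grasp_force: 30.0
```

{"api": "carry_out", "payload": {
  "steps": [1,0,0,0.1,0,0,0,1,0,0,0,0,0,0,1,0,0,0,0,0,0]
}}

```text
clock: 9.15
tcp_pos: [492.7, 240.4, 262.5]
orientation: [-2.461, -1.781, -0.221]
force: [0.5, -0.5, 0.0]
gripper_width: 0.172
grasp_force: 30.0
```

{"api": "carry_out", "payload": {
  "steps": [1,0,0,0.1,0,0,0,1,0,0,0,0,0,0,1,0,0,0,0,0,0]
}}

```text
clock: 9.45
tcp_pos: [493.1, 240.5, 261.9]
orientation: [-2.461, -1.782, -0.223]
force: [0.8, -1.9, 3.9]
gripper_width: 0.168
grasp_force: 30.0
```

{"api": "carry_out", "payload": {
  "steps": [1,0,0,0.1,0,0,0,1,0,0,0,0,0,0,1,0,0,0,0,0,0]
}}

```text
clock: 9.75
tcp_pos: [493.4, 240.6, 261.4]
orientation: [-2.461, -1.782, -0.223]
force: [1.2, -3.1, 5.8]
gripper_width: 0.172
grasp_force: 30.0
```

It has touched the rests, with 5.8 N upward. I'll recentre slightly and ease it downhill a few mm towards the stop, watching the force.

{"api": "carry_out", "payload": {
  "steps": [1,-0.1,0.1,0,0,0,0,1,-0.1,0,0,0,0,0,1,0,0,0,0,0,0,1,0,0,0,0,0,0]
}}

```text
clock: 10.15
tcp_pos: [493.5, 239.6, 261.1]
orientation: [-2.46, -1.78, -0.226]
force: [0.7, 2.9, 5.7]
gripper_width: 0.172
grasp_force: 30.0
```

{"api": "carry_out", "payload": {
  "steps": [1,-0.1,0,0,0,0,0,1,-0.1,0,0,0,0,0,1,0,0,0,0,0,0,1,0,0,0,0,0,0]
}}

```text
clock: 10.55
tcp_pos: [492.9, 237.8, 260.8]
orientation: [-2.459, -1.78, -0.226]
force: [0.7, 3.3, 5.6]
gripper_width: 0.173
grasp_force: 30.0
```

```bash
python3 - <<'E'
from plan import *
s=telemetry.observe(); p=np.array(s["tcp_pos"]); R=Ro.from_rotvec(s["orientation"]).as_matrix()
g=p+R[:,2]*A; Rv=Rt(71.8,10); V=np.c_[Rv[:,0],-Rv[:,1],-Rv[:,2]]
print(s["clock"],"bottom in vee",((g-70*R[:,0]-O)@V).round(1),"stopper",((g+112*R[:,0]-O)@V).round(1),"force in vee",np.array(s["force"])@V)
E
```

```text
10.55 bottom in vee [ 5.5 -1.4 -0.5] stopper [ 1.875e+02 -1.400e+00  1.000e-01] force in vee [4.28257783 0.31570639 4.96932849]
```

Only sliding friction shows, and the bottom is at about 5 mm from the stop. Releasing now.

{"api": "carry_out", "payload": {
  "steps": [0.6,0,0,0,0,0,0,0.4,0,0,0,0,0,0,0.2,0,0,0,0,0,0,0,0,0,0,0,0,0,0,0,0,0,0,0,0,0,0,0,0,0,0,0,0,0,0,0,0,0,0,0,0,0,0,0,0]
}}

```text
validation failed for argument at $.st...
```

{"api": "carry_out", "payload": {
  "steps": [0,0,0,-0.5,0,0,0,0,0,0,-1,0,0,0,0,0,0,-2,0,0,0,0,0,0,-3,0,0,0,0,0,0,-4,0,0,0,0,0,0,-4,0,0,0,0,0,0,-2,0,0,0,0,0,0,0,0,0,0,0,0,0,0,0,0,0]
}}

```text
clock: 11.45
tcp_pos: [481.9, 209.7, 421.5]
orientation: [-2.46, -1.781, -0.219]
force: [-0.3, -0.2, -0.2]
gripper_width: 0.5
grasp_force: 0.0
```

```bash
python3 - <<'E'
from plan import *
a=imaging.capture("scene"); cv2.imwrite("pics/g_scene.png",a); b=imaging.capture("top")
s=telemetry.observe(); print(s["clock"],s["gripper_width"],s["grasp_force"])
Rv=Rt(71.8,10); V=np.c_[Rv[:,0],-Rv[:,1],-Rv[:,2]]
for x in(0,5,10,15): print(x,[proj(c,np.array([O+V[:,0]*x,O+V[:,0]*(x+182)])).round(1).tolist() for c in("scene","top")])
x=cv2.resize(a[180:255,198:278],(400,375),interpolation=cv2.INTER_CUBIC); y=x.copy()
for gg in [O+np.array(t)@V.T for t in ([[0,13,5],[0,-13,5],[0,-13,-12],[0,13,-12],[0,13,5]],[[5,0,0],[187,0,0]])]:
    cv2.polylines(y,[np.int32((proj("scene",gg)-[198,180]+.5)*5)],False,(0,0,255),1)
cv2.imwrite("pics/g.png",np.hstack([x,y]))
E
```

```text
11.55 0.49891487128404594 0.0
0 [[[259.9, 204.7], [209.4, 222.5]], [[234.1, 205.3], [173.7, 184.1]]]
5 [[[258.6, 205.1], [207.9, 223.0]], [[232.4, 204.7], [172.0, 183.5]]]
10 [[[257.3, 205.6], [206.4, 223.5]], [[230.8, 204.1], [170.3, 182.9]]]
15 [[[256.0, 206.0], [204.9, 224.0]], [[229.2, 203.5], [168.6, 182.3]]]
```

View pics/g.png

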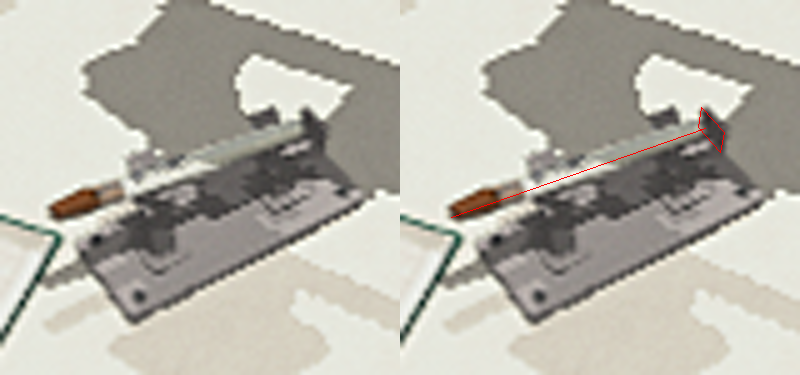

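My first release call had a miscounted row and was refused, so the fingers opened during the retreat instead. The picture shows the tube lying in both Vs, with the stopper tip at crop (52,208) and the bottom at the stop, at about (305,130). I'll move the arm clear and check numerically in both views.

{"api": "carry_out", "payload": {
  "steps": [0,-3,0,0,0,0,0,0,-4,0,0,0,0,0,0,-4,0,0,0,0,0,0,-4,0,0,0,0,0,0,-4,0,0,0,0,0,0,-4,0,0,0,0,0,0,-4,0,0,0,0,0,0,-3,0,0,0,0,0,0,0,0,0,0,0,0,0,0,0,0,0,0,0]
}}

```text
clock: 12.55
tcp_pos: [389.8, -70.8, 368.8]
orientation: [-2.46, -1.777, -0.218]
force: [0.3, 0.6, -0.6]
gripper_width: 0.502
grasp_force: 0.0
```

```bash
python3 - <<'E'
from plan import *
from cell import models
ims={c:imaging.capture(c) for c in("scene","top")}
print(telemetry.observe()["clock"],telemetry.observe()["tcp_pos"])
Rv=Rt(71.8,10); V=np.c_[Rv[:,0],-Rv[:,1],-Rv[:,2]]
th=np.linspace(0,2*np.pi,40)
def sil(c,o,x0,x1,r):  # silhouette of a cylinder
    X=np.concatenate([o+V@np.array([[x]*40,r*np.cos(th),r*np.sin(th)]) .T if 0 else (V@np.array([[x]*40,r*np.cos(th),r*np.sin(th)])).T+o for x in(x0,x1)])
    m=np.zeros((384,512),np.uint8); cv2.fillConvexPoly(m,cv2.convexHull(np.int32(proj(c,X).round())),1); return m>0
out=[]
for c in ims:
    im=ims[c]
    for d in models.trace(c,"tube")[:2]:
        m=d["mask"]; v,u=np.nonzero(m); pts=np.c_[u,v].astype(float); e=pts-pts.mean(0); w=np.linalg.svd(e,full_matrices=False)[2][0]; t=e@w
        print(c,"mask",round(d["score"],2),m.sum(),pts.mean(0).round(1),(pts.mean(0)+w*t.min()).round(1),(pts.mean(0)+w*t.max()).round(1))
    hsv=cv2.cvtColor(im,cv2.COLOR_BGR2HSV); q=proj(c,[O+V[:,0]*171])[0]; u0,v0=np.int32(q)-15
    h=hsv[v0:v0+30,u0:u0+30]; b=(h[...,0]<18)&(h[...,1]>100); vv,uu=np.nonzero(b); print(c,"stopper brown centroid",b.sum(),uu.mean()+u0,vv.mean()+v0,"range",uu.min()+u0,uu.max()+u0,vv.min()+v0,vv.max()+v0)
    for bb in(0,5,10): 
        vv,uu=np.nonzero(sil(c,O,bb+155,bb+182,8)); print("  model",bb,uu.mean().round(1),vv.mean().round(1),uu.min(),uu.max(),vv.min(),vv.max())
a=ims["scene"][190:240,200:275];b=ims["top"][170:220,165:240]
cv2.imwrite("pics/k.png",np.hstack([cv2.resize(a,(400,267),interpolation=cv2.INTER_CUBIC),cv2.convertScaleAbs(cv2.resize(b,(400,267),interpolation=cv2.INTER_CUBIC),alpha=1.4)]))
E
```

```text
12.65 [390.34215966 -70.02756647 369.57672305]
scene mask 0.54 286 [235.9 212.6] [258. 205.] [209.2 221.6]
scene mask 0.48 240 [234.  169.9] [225.7 170.5] [242.3 169.4]
scene stopper brown centroid 34 212.58823529411765 220.23529411764707 range 208 217 218 223
  model 0 213.4 221.1 208 219 217 225
  model 5 212.0 221.8 207 217 218 226
  model 10 210.4 222.1 205 216 218 226
top mask 0.84 330 [202.1 193.8] [173.7 183.7] [231.  204.1]
top stopper brown centroid 23 178.34782608695653 185.2173913043478 range 174 182 184 187
  model 0 178.2 185.6 173 184 181 190
  model 5 176.6 185.0 171 182 181 189
  model 10 174.7 184.6 169 180 180 189
```

View pics/k.png

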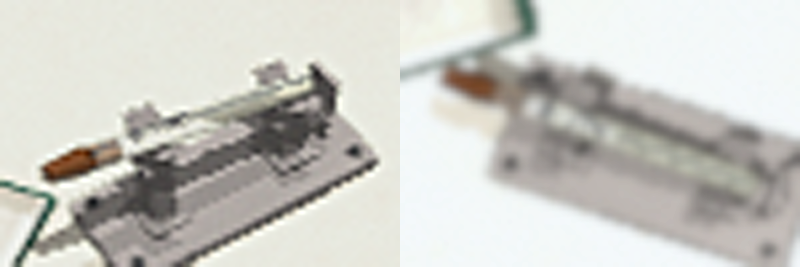

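Both views agree. Scene shows the tube from (258,205) to (209,222), and top from (231,204) to (174,184). That is within about 1–2 px of the seated axis, with the bottom 2–5 mm from the stop and the arm clear.

```bash
python3 -c "
from cell import job; print(job.finish_job())"
```

```text
the job is handed in; nothing more can be done
None
```

The tube is lying in both V rests, stopper at the high end and bottom roughly 2–5 mm from the end stop by camera. It is released with the arm clear, and the job is handed in at about 13 s; no verdict was returned.

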